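# Aim the inspection mirror at the hub

### The arm

A 6-joint arm with a two-finger parallel gripper is mounted at the origin on the work surface. World frame = base frame: x ahead of the robot, y to its left, z up, the work surface at z = 0. Lengths are in m, angles in rad, forces in N, time in s.
With the tool pointing down it reaches from about 0.35 to 0.775 m from the base axis. Payload 5.5 kg.
Tool frame: the origin (TCP) lies between the finger pads; the fingertips stand 11 mm ahead of it and the grasp point (between the pads) lies 8 mm behind it (tips_ahead is the distance from the TCP to the fingertips, in m); z points along the fingers, y is the line along which they close (so a half turn about z gives the same grasp; the last joint's range is limited). The gripper opens to 85 mm and grips with 20 to 120 N. Pads are 22 mm wide; open, the fingers measure 114 mm over their backs; the gripper's body (76 mm by 85 mm) begins 54 mm behind the grasp point. The pads swing forward as they close: fully open they stand 13 mm farther back than shut.
Start: joints at [1.054, 0.313, 0.046, 1.304, 0, 1.431], TCP at [0.212, 0.535, 0.217] pointing down, gripper open.
Joint ranges: [-2.76, 2.76], [-0.86, 1.69], [-1.03, 1.26], [-2.2, 2.34], [-1.47, 1.5], [-3.14, 3.14]. Speed limits (rad/s): [2.57, 2.57, 3.14, 3.14, 3.14, 3.14].

### API

Orientations are given as a unit quaternion [w, x, y, z].
In Python, from workcell import * gives the robot as it stands. The module is installed in compiled form; this text tells all that it offers.
- The arm moves only by the tool jog_arm, never from a script. Its argument "moves" is a list of rows, each an object with "fingers": the closure, from 0 (fully open) to 1 (shut); "slide": the shift along the tool's x, y, z in mm, a list of three; "angular": the turn, a rotation vector about the tool's x, y, z in degrees, a list of three. A call has 1 to 10 rows; each row is the pose to reach, as a shift and turn from the pose commanded when the call began, along the tool's axes at that moment; what a row does not reach only later rows make up. A row lasts 1/12 s, in which the tool goes at most 41.7 mm and 7.16 degrees, less where a joint would pass 70% of its speed; a pose out of reach is approached as far as the arm can. A call with a gripper value outside its range is refused whole. The fingers move at their own pace and stop on an object; "squeeze" is the grip in N (left out, the last holds). Time passes only in rows, so rows that repeat a pose let the fingers close. It gives the time, the measured TCP pose, the force, the opening and the grip force at its end, in the units of the state.
- get_state(): the state, without advancing time (a new reading comes with each control period).
- read_camera(name): name is "scene" or "top" or "wrist"; returns a dict with "color" (420x560x3 uint8, red, green, blue), "fovy" (degrees; the focal length in pixels is half the picture's height over the tangent of half this angle, whatever the lens; pixels are square), "cx", "cy" (the principal point, pixels), "world_from_camera" (4x4, takes a point from camera to world coordinates); the wrist camera has in their place "tool_from_camera" (4x4, takes a point from camera to tool coordinates, whose origin is the TCP and whose axes are the flange's). Camera axes: x right, y down, z forward; pixel columns grow to the right and rows downward; lengths in m; the calibration is good to about 2 mm. The wrist camera is an equidistant fisheye: a pixel r from the principal point sees the ray r / f radians off the axis. A picture is of the moment at which its call begins: read the wrist's pose just before it. There is no depth.
- hand_in(): hands the job in; it is judged then, once.
Trained networks look in a picture, given as the dict that the camera call returned (one of the last four; its "shot" number tells which), for a name from the list of things; names that differ only in an ending like _2 or _b are one class to them, and where a whole thing is asked for, a point or a joint stands for the part that bears it (a point fixed in the world has none). Each returns a list of dicts, best first, with "p" (0 to 1); they miss things now and then, are a little off and sometimes report something else, mostly with a low value. They report only what shows in the picture. A call takes as long as a camera call. They do not tell look-alikes from the thing itself.
- look_for(target, picture): "point" ([column, row] in pixels, amid what is visible of it).
- tip_of(target, picture): "point" ([column, row] in pixels: a listed point, or the origin of a listed thing).
The state is a dict: "clock": time; "joint_pos": joint angles; "qvel": joint speeds; "tau": joint torques, N m; "tcp_pos": TCP position; "orientation": TCP orientation; "wrist_force": force on the tool from outside, world axes, zero at the start; "ft_torque": the same for the moment, N m; "finger_gap": finger opening in m; "grip_force": force on a finger pad.
Only numpy, scipy, OpenCV 4.12 (cv2) and the standard library are available. Lean on these libraries where they do the work, as an engineer would, in place of code of your own. Each camera call takes 0.05 s, during which the arm holds its last target. There are 200 camera calls.

### The job

Slide the loose dark grey hub along the bench, without lifting it or tipping it over, until its foot stands wholly inside the black ring marked on the bench next to the mirror stand. Then turn the stand's little mirror by its upright lever pin until the stand's camera sees the middle of the hub's white band reflected in it, and finish while still holding the mirror steady at that angle with the fingers, since its spring swings it back when let go. Leave the bottle, the carton and the spare ring where they are.

Things in the scene. Friction and masses are not known exactly. Their poses are not given: they have to be found in the camera images.
- hub: the loose dark grey plastic hub to inspect, about 0.3 kg: round foot 80 mm in diameter and 30 mm high, a cone up to 40 mm, then a slim round neck 28 mm in diameter up to 85 mm. Origin at the centre of its underside, z up. Its yaw does not matter. Push it by the foot, low down
- band (a point): middle of the white band round the hub's neck (band 31 mm in diameter, from 50 to 80 mm above the bench); on the hub's axis, 65 mm above its underside
- spot: black ring drawn flat on the bench, inner diameter 104 mm, outer 112 mm, nothing to bump into; origin at its centre. It lies 120 to 210 mm from the mirror's axis and differs from run to run
- stand: mirror stand fixed to the bench, pose varies: aluminium disc (diameter 100 mm, 8 mm thick) under the mirror, bar to a black camera (top 88 mm up) whose view of the ring is blocked by an upright dark shield (95 mm high, at x 105 to 205, y 35 mm). Origin on the mirror's upright axis, at bench height. In its frame the lens lies 190 mm off at +40 degrees from +x (counterclockwise from above)
- lens (a point): front of the inspection camera's lens, 65 mm above the bench; the camera looks level, straight at the mirror's axis
- mirror (a joint): mirror angle about the stand's origin, 0 (at its stop) to 1.1 rad, growing CLOCKWISE from above. The glass faces 0.55 rad minus this value, counterclockwise from the stand's +x. A spring drives it back to 0: 2 to 4 N at the pin. The camera sees the band when the glass faces, from above, along the bisector of the directions axis to lens and axis to band: 0.4 to 0.8 rad with the hub in the ring
- glass (a point): centre of the mirror glass (76 mm wide, 60 mm high, on the turning axis, 64 mm above the bench); its +x is the way the glass faces, z up
- pin (a point): grip point of the black upright lever pin that turns the mirror: 14 mm in diameter, from 111 to 155 mm above the bench; this point is on its axis at 140 mm. It stands 75 mm from the mirror's axis, straight behind the glass, on a flat steel lever (14 mm wide, top at 111 mm, ending 5 mm past the pin's centre). Being round, it may turn between the fingers
- needle: thin dark steel pointer low over the stand's disc (13 mm above the bench, tip 72 mm from the axis), geared 2:1 to the mirror; origin on the mirror's axis at bench height. Its own +x always points along the camera's line of view after the bounce off the mirror: the camera sees what lies along that line. It cannot be bumped, save its small brass hub under the mirror
- bottle: bystander: clear water bottle, 64 mm in diameter, 200 mm high; origin at the centre of its underside
- carton: bystander: cardboard carton 90 by 140 by 60 mm high; origin at the centre of its underside
- spare_ring: bystander: loose grey ring 60 mm in diameter, 14 mm high; origin at the centre of its underside
There are look-alikes about, which are no part of the job. Several things have the shape of the hub; the one meant has the colours described above.

How it is judged:
By the outcome, as a careful person would: the job done as asked, in the order asked, and still so for the second after the job is handed in, while the arm keeps its last pose, push and grip.
It also fails if it takes over 59 s, if anything falls off the work surface, if the arm or the gripper's body presses on something with over 40 N, if the wrist force passes 120 N, or if a joint passes its speed limit or range.

## Working session

There is one attempt and no reset: what is moved stays moved. The work goes in short steps, Python scripts to look and compute and a tool call to move; the robot and the scene stay as the last step left them, time stands still between calls to the robot, and variables do not carry over. Pictures are saved under pics/ and viewed, at most 10 in all, crops included, and the job is handed in when it is done.

Besides the shell and the picture viewer there is one more tool, called after "Call:" by a JSON object that holds its "method" and its "body". jog_arm: Moves the arm, as the interface text tells. Its arguments: {"type":"object","properties":{"moves":{"type":"array","items":{"type":"object","properties":{"fingers":{"type":"number"},"slide":{"type":"array","items":{"type":"number"}},"angular":{"type":"array","items":{"type":"number"}}}}},"squeeze":{"type":"number"}},"required":["moves"]}

```bash
mkdir -p pics; cat > h.py <<'E'
from workcell import *
import numpy as np, cv2
from scipy.spatial.transform import Rotation as R
def save(p,n): cv2.imwrite('pics/'+n,p['color'][:,:,::-1])
def ray(p,uv):
    f=210/np.tan(np.radians(p['fovy'])/2); T=np.array(p['world_from_camera'])
    d=T[:3,:3]@np.array([(uv[0]-p['cx'])/f,(uv[1]-p['cy'])/f,1]); return T[:3,3],d
def at(p,uv,z):
    o,d=ray(p,uv); return (o+d*(z-o[2])/d[2]).round(4)
def tri(a,ua,b,ub):
    o1,d1=ray(a,ua);o2,d2=ray(b,ub)
    s=np.linalg.lstsq(np.c_[d1,-d2],o2-o1,rcond=None)[0]
    return ((o1+s[0]*d1+o2+s[1]*d2)/2).round(4),np.linalg.norm(o1+s[0]*d1-o2-s[1]*d2).round(4)
def rotw(): s=get_state(); w,x,y,z=s['orientation']; return R.from_quat([x,y,z,w])
def tool(dw): return (rotw().inv().apply(dw)*1000).round(1)
E
cat > a.py <<'E'
from h import *
s=get_state();print(s['clock'],s['tcp_pos'],s['orientation'],s['finger_gap'])
t=read_camera('top');c=read_camera('scene');save(t,'top.png');save(c,'scene.png')
z={'hub':0,'band':.065,'spot':0,'stand':0,'lens':.065,'glass':.064,'pin':.14,'needle':0,'bottle':0,'carton':0,'spare_ring':0}
for n in z:
  for nm,p in(('top',t),('scene',c)):
    print(n,nm,[(np.round(d['point']).tolist(),round(d['p'],2),at(p,d['point'],z[n])[:2].tolist()) for d in tip_of(n,p)[:4]])
E
python3 a.py
```

```text
0.0 [0.2113121  0.53417631 0.2159016 ] [-2.98634434e-04  1.87284882e-01  9.82305206e-01 -8.75539849e-04] 0.0858755010044784
hub top [([347.0, 183.0], 0.96, [0.6208, -0.2396]), ([309.0, 156.0], 0.94, [0.7134, -0.1198]), ([278.0, 225.0], 0.72, [0.4872, -0.0086]), ([309.0, 241.0], 0.64, [0.4322, -0.1077])]
hub scene [([274.0, 295.0], 0.9, [0.706, -0.1199]), ([265.0, 263.0], 0.77, [0.5841, -0.0785]), ([228.0, 240.0], 0.67, [0.4368, -0.12]), ([267.0, 234.0], 0.66, [0.4696, -0.0086])]
band top [([351.0, 177.0], 0.86, [0.6261, -0.2409]), ([275.0, 222.0], 0.84, [0.4884, -0.0001]), ([313.0, 240.0], 0.76, [0.4315, -0.1147]), ([299.0, 187.0], 0.72, [0.5966, -0.0776])]
band scene [([273.0, 278.0], 0.97, [0.7137, -0.1256]), ([266.0, 218.0], 0.9, [0.4758, -0.0135]), ([229.0, 221.0], 0.84, [0.4342, -0.1118]), ([211.0, 276.0], 0.78, [0.6315, -0.25])]
spot top []
spot scene [([321.0, 261.0], 0.5, [0.6556, 0.0597]), ([306.0, 182.0], 0.38, [0.2557, 0.272])]
stand top [([224.0, 215.0], 0.6, [0.5253, 0.1617])]
stand scene [([325.0, 230.0], 0.87, [0.5404, 0.1553])]
lens top [([182.0, 165.0], 0.69, [0.6756, 0.2857])]
lens scene [([394.0, 221.0], 0.76, [0.6809, 0.2935])]
glass top [([224.0, 210.0], 0.78, [0.5298, 0.1552]), ([410.0, 252.0], 0.36, [0.3884, -0.408])]
glass scene []
pin top [([233.0, 228.0], 0.48, [0.4649, 0.1227])]
pin scene [([305.0, 181.0], 0.72, [0.4632, 0.1284])]
needle top []
needle scene [([322.0, 259.0], 0.44, [0.6515, 0.0639]), ([323.0, 226.0], 0.36, [0.5219, 0.1602]), ([326.0, 206.0], 0.22, [0.4274, 0.2411])]
bottle top [([410.0, 248.0], 0.58, [0.4019, -0.4316])]
bottle scene [([114.0, 271.0], 0.82, [0.4052, -0.4405]), ([267.0, 266.0], 0.39, [0.598, -0.0775])]
carton top [([122.0, 200.0], 0.57, [0.58, 0.4899])]
carton scene [([417.0, 208.0], 0.62, [0.5938, 0.4857])]
spare_ring top [([398.0, 200.0], 0.45, [0.5585, -0.4042])]
spare_ring scene [([143.0, 299.0], 0.8, [0.5519, -0.4024])]
```

```bash
python3 - <<'E'
import cv2
a=cv2.imread('pics/top.png')[120:280,150:430];cv2.imwrite('pics/topc.png',cv2.resize(a,(800,457),interpolation=3))
a=cv2.imread('pics/scene.png')[160:340,180:440];cv2.imwrite('pics/scenec.png',cv2.resize(a,(800,554),interpolation=3))
E
```

```text
(no output)
```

View pics/topc.png

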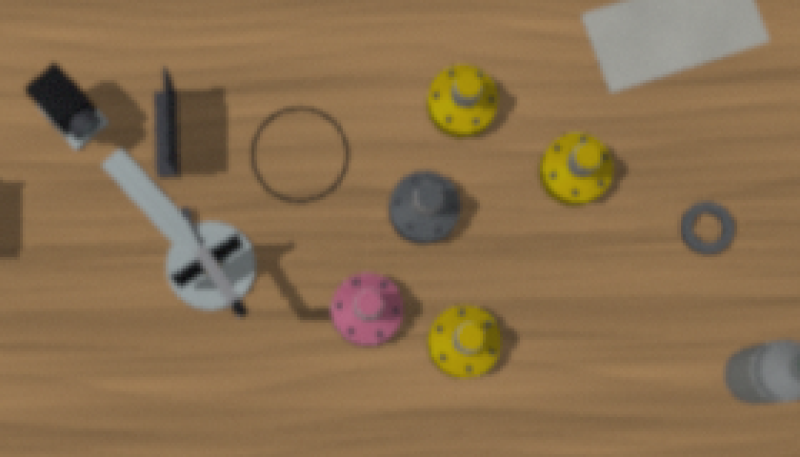

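View pics/scenec.png

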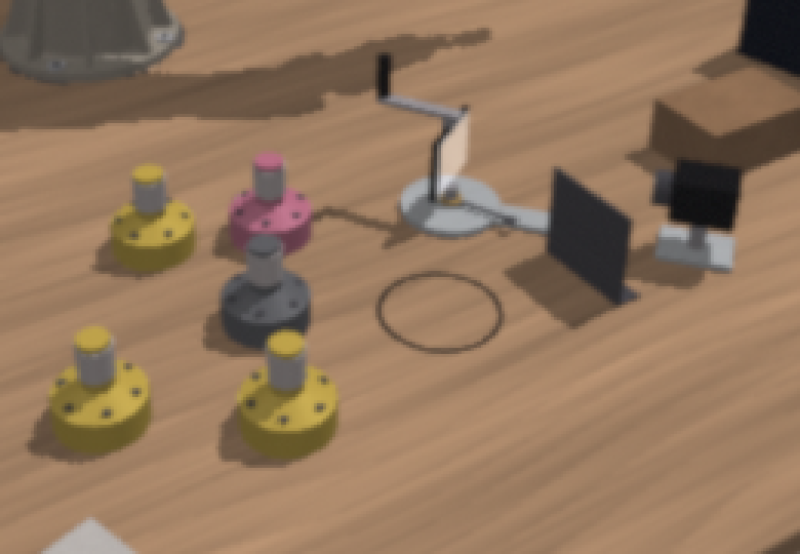

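The scene holds three yellow hubs and one pink one, all look-alikes. The hub meant is the dark grey one, at top picture (299,192) and scene (265,264); it is the only grey one with a white band, and both enlarged crops confirm it. The ring is at top (255,173.5) and scene (323,261).

```bash
python3 - <<'E'
from h import *
t=read_camera('top');c=read_camera('scene')
T=lambda u,v:(150+u/2.857,120+v/2.857)
S=lambda u,v:(180+u/3.077,160+v/3.077)
print('spot',at(t,T(300,153.5),0),at(c,S(440,312),0))
print('hub foot',at(t,T(425,207),.03),'top',at(t,T(432,197),.085),'scene neck',at(c,S(265,244),.085))
print('stand disc',at(t,T(211,266),.008),at(c,S(451,205),.008))
print('pin',tri(t,T(240,308),c,S(384,58)),at(c,S(384,58),.155))
print('lens',[at(p,tip_of('lens',p)[0]['point'],.065) for p in(t,c)])
print(rotw().as_euler('ZYX',degrees=True))
E
```

```text
spot [0.6578 0.0603 0.    ] [0.6606 0.0622 0.    ]
hub foot [ 0.5867 -0.0782  0.03  ] top [ 0.587  -0.0816  0.085 ] scene neck [ 0.5933 -0.0765  0.085 ]
stand disc [0.5291 0.1623 0.008 ] [0.5376 0.1623 0.008 ]
pin (array([0.467 , 0.1224, 0.151 ]), np.float64(0.0053)) [0.4742 0.1208 0.155 ]
lens [array([0.6769, 0.2866, 0.065 ]), array([0.6898, 0.2836, 0.065 ])]
[1.58408806e+02 3.10464338e-03 1.79996469e+02]
```

Call:
{"method": "jog_arm", "body": {"moves": [{"slide":[-40,-36,0],"angular":[0,0,5],"fingers":0.4},{"slide":[-80,-72,0],"angular":[0,0,10],"fingers":0.4},{"slide":[-110,-100,0],"angular":[0,0,16],"fingers":0.4},{"slide":[-140,-127,0],"angular":[0,0,22],"fingers":0.4},{"slide":[-170,-154,0],"angular":[0,0,28],"fingers":0.4},{"slide":[-200,-181,0],"angular":[0,0,34],"fingers":0.4},{"slide":[-230,-208,0],"angular":[0,0,40],"fingers":0.4},{"slide":[-255,-231,0],"angular":[0,0,45],"fingers":0.4},{"slide":[-285,-258,0],"angular":[0,0,48],"fingers":0.4},{"slide":[-285,-258,0],"angular":[0,0,48],"fingers":0.4}]}}

```text
clock: 2.23
tcp_pos: [0.3839, 0.1856, 0.2171]
orientation: [0.001, 0.574, 0.819, -0.0]
wrist_force: [0.1, 1.1, 0.3]
finger_gap: 0.0511
grip_force: 0.0
```

```bash
python3 - <<'E'
from h import *
s=get_state();print(s['clock'],s['tcp_pos'],s['finger_gap'],rotw().as_euler('ZYX',degrees=True))
print(tool(np.array([.551,-.155,.216])-s['tcp_pos']))
E
```

```text
2.2333 [0.38394207 0.18561087 0.21710347] 0.05108506222007498 [1.09958015e+02 1.13410739e-01 1.79920646e+02]
[-377.2   40.8    1.9]
```

Call:
{"method": "jog_arm", "body": {"moves": [{"slide":[-36,4,0],"angular":[0,0,5],"fingers":0.4},{"slide":[-75,8,0],"angular":[0,0,10],"fingers":0.4},{"slide":[-115,12,0],"angular":[0,0,15],"fingers":0.4},{"slide":[-155,17,0],"angular":[0,0,20],"fingers":0.4},{"slide":[-195,21,0],"angular":[0,0,25],"fingers":0.4},{"slide":[-235,25,0],"angular":[0,0,30],"fingers":0.4},{"slide":[-275,30,0],"angular":[0,0,35],"fingers":0.4},{"slide":[-315,34,0],"angular":[0,0,40],"fingers":0.4},{"slide":[-350,38,0],"angular":[0,0,44],"fingers":0.4},{"slide":[-377,41,0],"angular":[0,0,46.6],"fingers":0.4}]}}

```text
clock: 3.07
tcp_pos: [0.5527, -0.1518, 0.2165]
orientation: [0.0, 0.85, 0.527, 0.0]
wrist_force: [0.5, -0.6, 0.1]
finger_gap: 0.0512
grip_force: 0.0
```

```bash
cat >> h.py <<'E'
def wproj(p,P,s):
    w,x,y,z=s['orientation'];Rw=R.from_quat([x,y,z,w])
    T=np.linalg.inv(np.array(p['tool_from_camera']));q=T[:3,:3]@Rw.inv().apply(np.array(P)-s['tcp_pos'])+T[:3,3]
    f=210/np.tan(np.radians(p['fovy'])/2);th=np.arctan2(np.hypot(q[0],q[1]),q[2]);d=q[:2]/np.hypot(q[0],q[1])
    return np.array([p['cx'],p['cy']])+f*th*d
def wat(p,uv,z,s):
    w,x,y,zz=s['orientation'];Rw=R.from_quat([x,y,zz,w])
    f=210/np.tan(np.radians(p['fovy'])/2);v=np.array(uv)-[p['cx'],p['cy']];r=np.hypot(*v);th=r/f
    T=np.array(p['tool_from_camera']);d=Rw.apply(T[:3,:3]@np.r_[v/r*np.sin(th),np.cos(th)]);o=Rw.apply(T[:3,3])+s['tcp_pos']
    return (o+d*(z-o[2])/d[2]).round(4)
E
python3 - <<'E'
from h import *
s=get_state();print(s['clock'],s['tcp_pos'],s['finger_gap'],rotw().as_euler('ZYX',degrees=True))
p=read_camera('wrist');save(p,'w1.png')
for n,z in(('hub',0),('band',.065),('spot',0)): print(n,[(np.round(d['point']).tolist(),round(d['p'],2),wat(p,d['point'],z,s)[:2].tolist()) for d in tip_of(n,p)[:5]])
E
```

```text
3.0667 [ 0.5527328  -0.15175234  0.21650581] 0.051245509023663094 [6.35531464e+01 7.26471369e-04 1.79960703e+02]
hub [([273.0, 103.0], 0.92, [0.5845, -0.0763]), ([184.0, 190.0], 0.9, [0.4423, -0.1184]), ([165.0, 99.0], 0.87, [0.4753, -0.0107]), ([368.0, 221.0], 0.83, [0.6272, -0.2539]), ([387.0, 94.0], 0.61, [0.7114, -0.1214])]
band [([383.0, 236.0], 0.93, [0.629, -0.2494]), ([408.0, 95.0], 0.86, [0.7094, -0.1259]), ([146.0, 95.0], 0.78, [0.4775, -0.0112]), ([155.0, 206.0], 0.77, [0.4298, -0.1143]), ([276.0, 101.0], 0.61, [0.5883, -0.0785])]
spot []
```

View pics/w1.png

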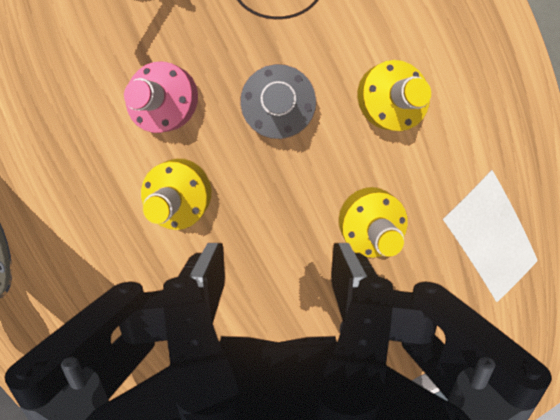

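The wrist view shows the grey hub at (278,101), ahead of and between the open fingers at (207,265) and (348,265). The yellow and pink hubs are clear of the path. I'll go down tilted 15°.

Call:
{"method": "jog_arm", "body": {"moves": [{"slide":[0,0,30],"angular":[0,5,0],"fingers":0.4},{"slide":[0,0,60],"angular":[0,10,0],"fingers":0.4},{"slide":[0,0,95],"angular":[0,15,0],"fingers":0.4},{"slide":[0,0,130],"angular":[0,15,0],"fingers":0.4},{"slide":[0,0,160],"angular":[0,15,0],"fingers":0.4},{"slide":[0,0,180],"angular":[0,15,0],"fingers":0.4},{"slide":[0,0,190],"angular":[0,15,0],"fingers":0.4},{"slide":[0,0,192],"angular":[0,15,0],"fingers":0.4},{"slide":[0,0,192],"angular":[0,15,0],"fingers":0.4}]}}

```text
clock: 4.02
tcp_pos: [0.5516, -0.148, 0.0252]
orientation: [-0.069, 0.841, 0.525, 0.111]
wrist_force: [0.3, 0.1, 0.4]
finger_gap: 0.0512
grip_force: 0.0
```

```bash
python3 - <<'E'
from h import *
s=get_state();print(s['clock'],s['tcp_pos'],s['wrist_force'],rotw().as_euler('ZYX',degrees=True))
d=np.array([.659,.061,0])-s['tcp_pos'];d[2]=0
print(tool(d), tool([0.446*.1,.895*.1,0]), tool([0,0,.1]))
E
```

```text
4.0167 [ 0.55155556 -0.14796992  0.02516955] [0.28263692 0.08288769 0.36387123] [  63.90260861  -15.01807369 -179.98338965]
[226.9   4.6  60.9] [96.6  0.7 25.9] [ 25.9  -0.  -96.6]
```

Call:
{"method": "jog_arm", "body": {"moves": [{"slide":[12,0.2,3.2],"fingers":0.4},{"slide":[22,0.4,5.9],"fingers":0.4},{"slide":[30,0.6,8.0],"fingers":0.4},{"slide":[37,0.8,9.9],"fingers":0.4},{"slide":[45,1,12.1],"fingers":0.4},{"slide":[54,1.2,14.5],"fingers":0.4},{"slide":[63,1.4,16.9],"fingers":0.4},{"slide":[72,1.6,19.3],"fingers":0.4},{"slide":[80,1.8,21.4],"fingers":0.4},{"slide":[84,2,22.5],"fingers":0.4}]}}

```text
schema error: expected keys fingers, slide, angular
```

```bash
python3 - <<'E'
from h import *
s=get_state();print(s['clock'],s['tcp_pos'],s['wrist_force'],rotw().as_euler('ZYX',degrees=True))
p=read_camera('wrist');save(p,'w2.png')
for n,z in(('hub',0),('band',.065),('spot',0)): print(n,[(np.round(d['point']).tolist(),round(d['p'],2),wat(p,d['point'],z,s)[:2].tolist()) for d in tip_of(n,p)[:3]])
d=np.array([.659,.061,0])-s['tcp_pos'];d[2]=0
print(tool(d))
E
```

```text
4.0167 [ 0.55155556 -0.14796992  0.02516955] [0.28263692 0.08288769 0.36387123] [  63.90260861  -15.01807369 -179.98338965]
hub [([445.0, 320.0], 0.96, [0.6302, -0.251]), ([283.0, 109.0], 0.86, [0.5899, -0.0776]), ([103.0, 268.0], 0.6, [0.4371, -0.1158])]
band [([287.0, 67.0], 0.9, [0.5905, -0.0782]), ([36.0, 71.0], 0.89, [0.4769, -0.0082]), ([41.0, 289.0], 0.76, [0.436, -0.1146])]
spot []
[226.9   4.3  60.8]
```

View pics/w2.png

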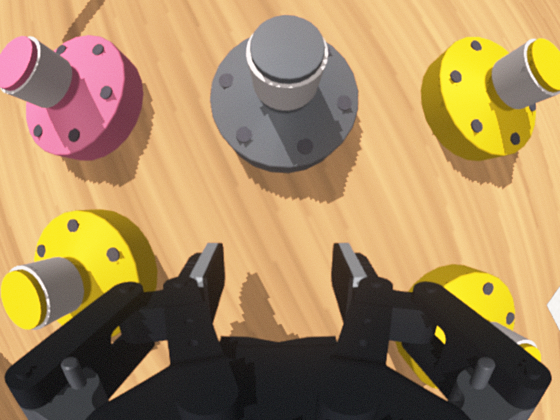

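The move was refused because it needs the angular key. The hub is at (285,95), centred ahead of the fingers at (205,265) and (350,265).

Call:
{"method": "jog_arm", "body": {"moves": [{"slide":[12,0.2,3.2],"angular":[0,0,0],"fingers":0.4},{"slide":[22,0.4,5.9],"angular":[0,0,0],"fingers":0.4},{"slide":[30,0.6,8.0],"angular":[0,0,0],"fingers":0.4},{"slide":[37,0.8,9.9],"angular":[0,0,0],"fingers":0.4},{"slide":[45,1,12.1],"angular":[0,0,0],"fingers":0.4},{"slide":[54,1.2,14.5],"angular":[0,0,0],"fingers":0.4},{"slide":[63,1.4,16.9],"angular":[0,0,0],"fingers":0.4},{"slide":[72,1.6,19.3],"angular":[0,0,0],"fingers":0.4},{"slide":[80,1.8,21.4],"angular":[0,0,0],"fingers":0.4},{"slide":[84,2,22.5],"angular":[0,0,0],"fingers":0.4}]}}

```text
clock: 5.05
tcp_pos: [0.5922, -0.0706, 0.0248]
orientation: [-0.069, 0.841, 0.524, 0.111]
wrist_force: [-0.2, -0.0, -0.9]
finger_gap: 0.051
grip_force: 0.0
```

```bash
cat > b.py <<'E'
from h import *
s=get_state();print(s['clock'],s['tcp_pos'],s['wrist_force'],rotw().as_euler('ZYX',degrees=True))
p=read_camera('wrist');save(p,'w3.png')
for n,z in(('hub',0),('band',.065),('spot',0)): print(n,[(np.round(d['point']).tolist(),round(d['p'],2),wat(p,d['point'],z,s)[:2].tolist()) for d in tip_of(n,p)[:3]])
d=np.array([.659,.061,0])-s['tcp_pos'];d[2]=0
print(tool(d))
E
python3 b.py
```

```text
5.05 [ 0.59221059 -0.07063477  0.02475914] [-0.20729685 -0.03262301 -0.91008251] [  63.8712525   -15.01692289 -179.99738615]
hub [([470.0, 231.0], 0.9, [0.7117, -0.1255]), ([118.0, 381.0], 0.87, [0.4395, -0.1171]), ([83.0, 232.0], 0.75, [0.4743, -0.0101])]
band [([280.0, 276.0], 0.81, [0.5904, -0.0776]), ([20.0, 238.0], 0.71, [0.4761, -0.0092]), ([533.0, 240.0], 0.59, [0.7107, -0.1244])]
spot []
[142.6   1.9  38.2]
```

View pics/w3.png

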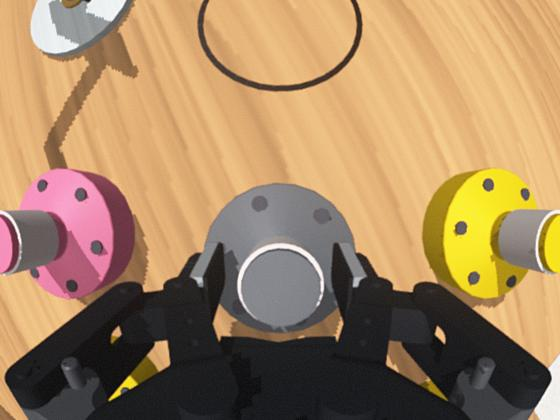

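```bash
python3 - <<'E'
from h import *
t=read_camera('top');c=read_camera('scene');save(c,'s3.png')
for n,z in(('hub',0),('band',.065)):
  for p in(t,c): print(n,[(np.round(d['point']).tolist(),round(d['p'],2),at(p,d['point'],z)[:2].tolist()) for d in tip_of(n,p)[:5]])
E
```

```text
hub [([277.0, 227.0], 0.81, [0.4807, -0.0074]), ([297.0, 193.0], 0.77, [0.5906, -0.0752]), ([309.0, 155.0], 0.69, [0.7158, -0.1202])]
hub [([268.0, 235.0], 0.94, [0.4718, -0.007]), ([263.0, 262.0], 0.93, [0.5776, -0.08]), ([226.0, 240.0], 0.84, [0.4327, -0.1258]), ([273.0, 298.0], 0.81, [0.7117, -0.1255])]
band [([275.0, 222.0], 0.93, [0.4885, 0.0011]), ([312.0, 151.0], 0.77, [0.7115, -0.1217]), ([298.0, 190.0], 0.71, [0.5895, -0.0721])]
band [([227.0, 220.0], 0.85, [0.4258, -0.1146]), ([276.0, 277.0], 0.8, [0.7145, -0.1167]), ([266.0, 217.0], 0.71, [0.4713, -0.0097]), ([262.0, 244.0], 0.59, [0.582, -0.0821]), ([208.0, 277.0], 0.56, [0.6296, -0.2574])]
```

The wrist picture shows the fingers at (207,260) and (350,260) over the hub's foot, beside the neck at (280,285), and the hub has not moved. I'll check the side view.

```bash
python3 - <<'E'
import cv2
a=cv2.imread('pics/s3.png')[170:320,190:390];cv2.imwrite('pics/s3c.png',cv2.resize(a,(800,600),interpolation=3))
E
```

```text
(no output)
```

View pics/s3c.png

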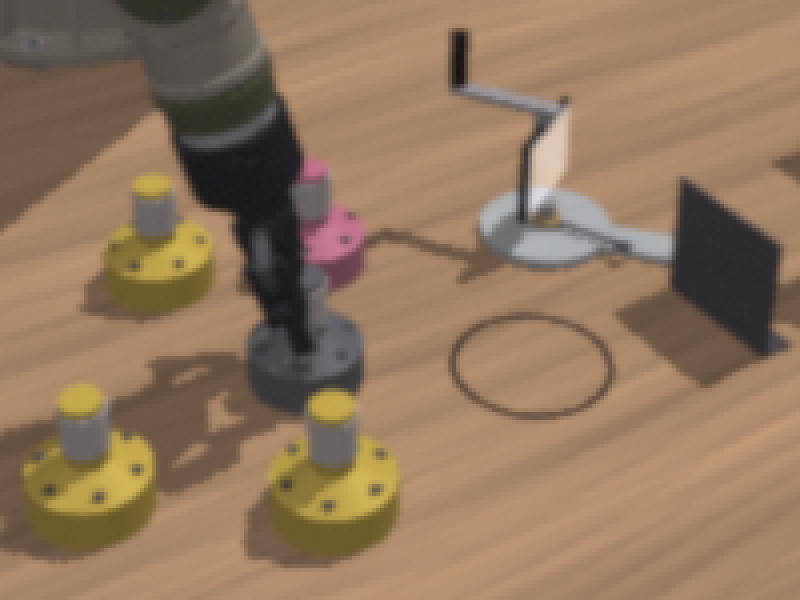

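```bash
python3 - <<'E'
from h import *
import workcell
print([k for k in dir(workcell) if not k.startswith('__')]); print(getattr(workcell,'tips_ahead',None)); print(get_state().keys())
E
```

```text
['MotionError', 'get_state', 'hand_in', 'look_for', 'read_camera', 'tip_of', 'tips_ahead']
0.011
dict_keys(['clock', 'joint_pos', 'qvel', 'tau', 'tcp_pos', 'orientation', 'wrist_force', 'ft_torque', 'grip_force', 'finger_gap'])
```

Call:
{"method": "jog_arm", "body": {"moves": [{"slide":[-20,0,-6.4],"angular":[0,0,0],"fingers":0.4},{"slide":[-45,0,-13],"angular":[0,0,0],"fingers":0.4},{"slide":[-70,0,-20],"angular":[0,0,0],"fingers":0.4},{"slide":[-84,0,-22.5],"angular":[0,0,0],"fingers":0.4},{"slide":[-84,0,-22.5],"angular":[0,0,0],"fingers":0.4}]}}

```text
clock: 5.97
tcp_pos: [0.5525, -0.1528, 0.0247]
orientation: [-0.069, 0.843, 0.522, 0.111]
wrist_force: [0.2, -1.1, 0.1]
finger_gap: 0.051
grip_force: 0.0
```

Call:
{"method": "jog_arm", "body": {"moves": [{"slide":[-1.3,0,4.8],"angular":[0,0,0],"fingers":0.4},{"slide":[-2.6,0,9.7],"angular":[0,0,0],"fingers":0.4},{"slide":[-2.6,0,9.7],"angular":[0,0,0],"fingers":0.4}]}}

```text
clock: 6.22
tcp_pos: [0.5528, -0.1487, 0.0135]
orientation: [-0.07, 0.841, 0.524, 0.11]
wrist_force: [-0.3, 0.7, 0.7]
finger_gap: 0.0512
grip_force: 0.0
```

```bash
python3 - <<'E'
from h import *
s=get_state();print(s['tcp_pos'],s['wrist_force'])
c=read_camera('scene');save(c,'s4.png')
f=210/np.tan(np.radians(c['fovy'])/2);T=np.linalg.inv(c['world_from_camera'])
for k in(11,0,-10):
  for y in(-.03,.03):
    P=s['tcp_pos']+rotw().apply([0,y,k/1000]);q=T[:3,:3]@P+T[:3,3];print(k,y,(f*q[:2]/q[2]+[c['cx'],c['cy']]).round(1))
a=cv2.imread('pics/s4.png')[190:310,180:340];cv2.imwrite('pics/s4c.png',cv2.resize(a,(800,600),interpolation=3))
E
```

```text
[ 0.55279939 -0.14874906  0.0134701 ] [-0.28315554  0.71611359  0.7278872 ]
11 -0.03 [237.5 257.4]
11 0.03 [237.3 271.5]
0 -0.03 [236.2 254.4]
0 0.03 [236.  268.5]
-10 -0.03 [235.1 251.7]
-10 0.03 [234.8 265.7]
```

View pics/s4c.png

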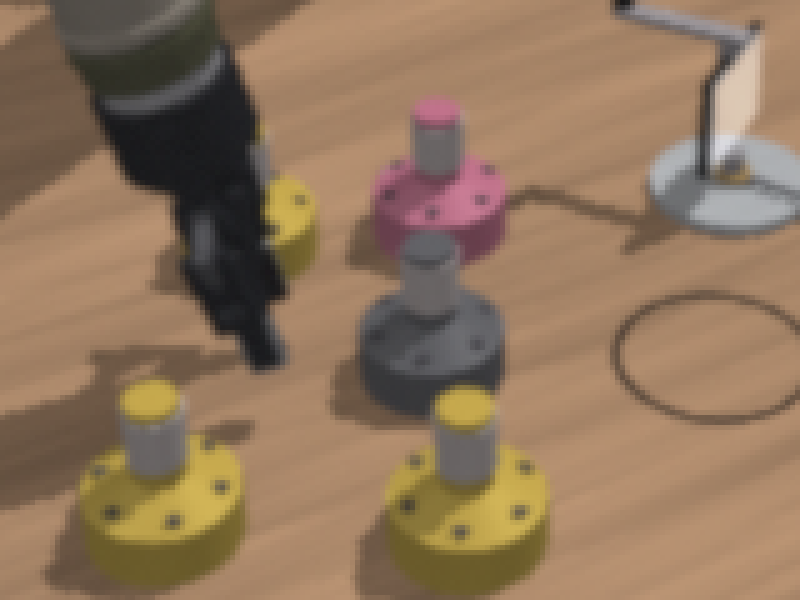

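```bash
python3 - <<'E'
from h import *
p=read_camera('wrist');T=np.array(p['tool_from_camera']);f=210/np.tan(np.radians(p['fovy'])/2);print(T.round(3).tolist(),p['fovy'])
for uv,y in(((222,243),-.0256),((335,243),.0256),((207,290),-.0256),((350,290),.0256)):
  v=np.array(uv)-[p['cx'],p['cy']];r=np.hypot(*v);d=T[:3,:3]@np.r_[v/r*np.sin(r/f),np.cos(r/f)]
  print(uv,(T[:3,3]+d*(y-T[1,3])/d[1]).round(4))
s=get_state(); print(s['joint_pos'],s['tcp_pos'])
E
```

```text
[[0.001, -0.966, -0.26, 0.066], [1.0, 0.001, -0.002, 0.001], [0.002, -0.26, 0.966, -0.158], [0.0, 0.0, 0.0, 1.0]] 65.70646984690485
(222, 243) [ 0.0083 -0.0256 -0.0173]
(335, 243) [ 0.0124  0.0256 -0.0272]
(207, 290) [ 0.0043 -0.0256 -0.0543]
(350, 290) [ 0.0086  0.0256 -0.0615]
[-0.54798728  0.45054316 -0.3081856   0.83800935  0.26089554  1.47534718] [ 0.55316594 -0.14879474  0.01417222]
```

Both cameras put the real fingertips about 17 to 20 mm behind the reported TCP, so the fingers went above the foot. I'll go lower.

Call:
{"method": "jog_arm", "body": {"moves": [{"slide":[-1.5,0,5.8],"angular":[0,0,0],"fingers":0.4},{"slide":[-3,0,11.6],"angular":[0,0,0],"fingers":0.4},{"slide":[-4.5,0,17],"angular":[0,0,0],"fingers":0.4},{"slide":[-4.5,0,17],"angular":[0,0,0],"fingers":0.4}]}}

```text
clock: 6.65
tcp_pos: [0.5525, -0.1491, -0.0044]
orientation: [-0.07, 0.842, 0.524, 0.11]
wrist_force: [0.2, -0.1, 0.3]
finger_gap: 0.0509
grip_force: 0.0
```

```bash
python3 b.py; python3 - <<'E'
from h import *
c=read_camera('scene');save(c,'s5.png')
a=cv2.imread('pics/s5.png')[230:290,200:280];cv2.imwrite('pics/s5c.png',cv2.resize(a,(800,600),interpolation=3))
E
```

```text
6.65 [ 0.55246255 -0.1491315  -0.00442839] [ 0.24117387 -0.06629292  0.29303326] [  63.79631809  -15.01147042 -179.85783025]
hub [([280.0, 91.0], 0.86, [0.59, -0.0767]), ([66.0, 93.0], 0.74, [0.4738, -0.0094]), ([78.0, 274.0], 0.73, [0.4374, -0.1149])]
band [([285.0, 31.0], 0.76, [0.5908, -0.0781]), ([2.0, 304.0], 0.71, [0.4368, -0.116])]
spot [([280.0, 90.0], 0.46, [0.5902, -0.0764])]
[227.5   2.9  61. ]
```

View pics/s5c.png

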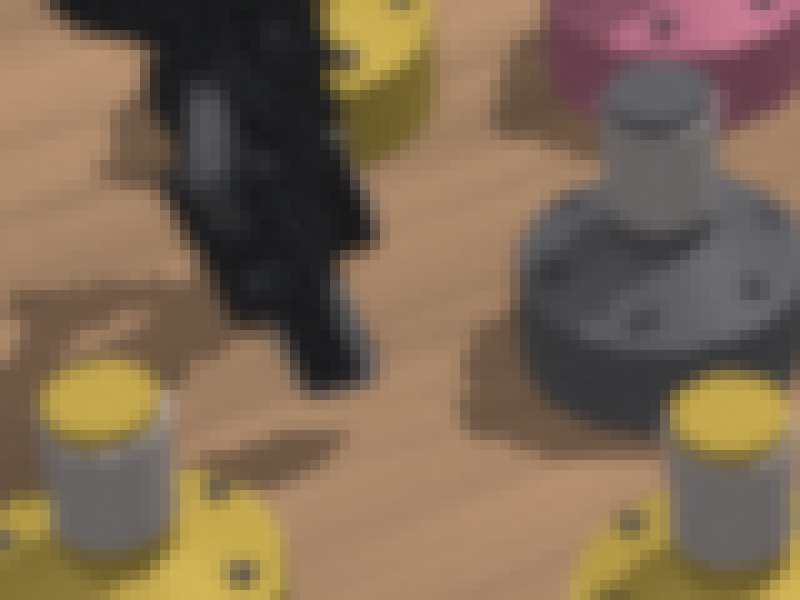

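Call:
{"method": "jog_arm", "body": {"moves": [{"slide":[12,0.2,3.2],"angular":[0,0,0],"fingers":0.4},{"slide":[22,0.4,5.9],"angular":[0,0,0],"fingers":0.4},{"slide":[30,0.6,8.0],"angular":[0,0,0],"fingers":0.4},{"slide":[37,0.8,9.9],"angular":[0,0,0],"fingers":0.4},{"slide":[45,1,12.1],"angular":[0,0,0],"fingers":0.4},{"slide":[54,1.2,14.5],"angular":[0,0,0],"fingers":0.4},{"slide":[63,1.4,16.9],"angular":[0,0,0],"fingers":0.4},{"slide":[72,1.6,19.3],"angular":[0,0,0],"fingers":0.4},{"slide":[80,1.8,21.4],"angular":[0,0,0],"fingers":0.4},{"slide":[84,2,22.5],"angular":[0,0,0],"fingers":0.4}]}}

```text
clock: 7.73
tcp_pos: [0.594, -0.0715, -0.0028]
orientation: [-0.069, 0.841, 0.524, 0.111]
wrist_force: [-0.6, -1.3, -0.5]
finger_gap: 0.0512
grip_force: 1.1
```

```bash
python3 b.py
```

```text
7.7333 [ 0.59401828 -0.07154604 -0.00282649] [-0.60038581 -1.34151805 -0.4966534 ] [ 63.86670574 -15.0133762  179.9990541 ]
hub [([276.0, 180.0], 0.96, [0.6088, -0.0409]), ([58.0, 235.0], 0.63, [0.4747, -0.0103]), ([492.0, 230.0], 0.62, [0.7129, -0.1232])]
band [([278.0, 167.0], 0.82, [0.6095, -0.0415])]
spot []
[ 1.426e+02 -1.000e-01  3.830e+01]
```

Call:
{"method": "jog_arm", "body": {"moves": [{"slide":[7,0,1.9],"angular":[0,0,0],"fingers":0.4},{"slide":[15,0,4.0],"angular":[0,0,0],"fingers":0.4},{"slide":[24,0,6.4],"angular":[0,0,0],"fingers":0.4},{"slide":[33,0,8.8],"angular":[0,0,0],"fingers":0.4},{"slide":[42,0,11.3],"angular":[0,0,0],"fingers":0.4},{"slide":[51,0,13.7],"angular":[0,0,0],"fingers":0.4},{"slide":[60,0,16.1],"angular":[0,0,0],"fingers":0.4},{"slide":[69,0,18.5],"angular":[0,0,0],"fingers":0.4},{"slide":[76,0,20.4],"angular":[0,0,0],"fingers":0.4},{"slide":[80,0,21.4],"angular":[0,0,0],"fingers":0.4}]}}

```text
clock: 8.77
tcp_pos: [0.6305, 0.0029, -0.0028]
orientation: [-0.069, 0.841, 0.524, 0.111]
wrist_force: [-0.0, -0.5, -0.8]
finger_gap: 0.0514
grip_force: 0.8
```

```bash
python3 b.py; python3 - <<'E'
from h import *
c=read_camera('scene');t=read_camera('top')
for n,z in (('hub',0),('band',.065),('spot',0)):
  for p in(t,c): print(n,[(at(p,d['point'],z)[:2].tolist()) for d in tip_of(n,p)[:5]])
E
```

```text
8.7667 [ 0.63050148  0.00285484 -0.00284816] [-0.04009926 -0.52968059 -0.77987632] [  63.87576731  -15.01603008 -179.99804816]
hub [([274.0, 179.0], 0.83, [0.6448, 0.0345])]
band [([11.0, 404.0], 0.94, [0.4752, -0.0095]), ([276.0, 165.0], 0.83, [0.6458, 0.0336]), ([535.0, 408.0], 0.82, [0.7107, -0.1239])]
spot []
[62.5 -0.1 16.8]
hub [[0.6226, -0.2361], [0.6516, 0.034]]
hub [[0.6465, 0.0354], [0.4652, 0.0022], [0.7035, -0.111], [0.4381, -0.1245], [0.6246, -0.2474]]
band [[0.6442, 0.03], [0.6293, -0.2414]]
band [[0.7169, -0.1266], [0.6309, -0.2495], [0.6475, 0.0361], [0.428, -0.1119], [0.4771, -0.0123]]
spot [[0.6563, 0.0646]]
spot [[0.2489, 0.28], [0.6639, 0.0602]]
```

View pics/w3.png

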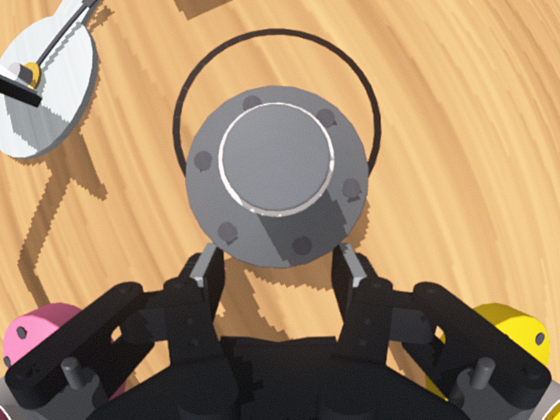

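The hub, at (277,170), is about 30 mm short of the ring's centre. The ring's outline runs through (174,130), (275,29) and (380,130).

```bash
python3 - <<'E'
from h import *
from scipy.optimize import least_squares
s=get_state();p=read_camera('wrist')
g=p['color'].astype(int).sum(2);m=g<200
ys,xs=np.nonzero(m[:160]);P=np.array([wat(p,(x,y),0,s)[:2] for x,y in zip(xs,ys)])
c0=np.array([.659,.061]);P=P[abs(np.linalg.norm(P-c0,axis=1)-.054)<.012]
r=least_squares(lambda c:np.linalg.norm(P-c,axis=1)-.054,c0,loss='soft_l1',f_scale=.001)
print(len(P),r.x,np.median(abs(r.fun)))
d=np.r_[r.x-s['tcp_pos'][:2],0];print(tool(d),np.linalg.norm(d))
E
```

```text
1679 [0.65909411 0.06171312] 0.0007759015169277392
[64.7 -0.7 17.4] 0.06702680624723799
```

Call:
{"method": "jog_arm", "body": {"moves": [{"slide":[5,0,1.3],"angular":[0,0,0],"fingers":0.4},{"slide":[12,0,3.2],"angular":[0,0,0],"fingers":0.4},{"slide":[19,0,5.1],"angular":[0,0,0],"fingers":0.4},{"slide":[25,0,6.7],"angular":[0,0,0],"fingers":0.4},{"slide":[29,0,7.8],"angular":[0,0,0],"fingers":0.4},{"slide":[30.5,-0.3,8.2],"angular":[0,0,0],"fingers":0.4},{"slide":[30.5,-0.3,8.2],"angular":[0,0,0],"fingers":0.4},{"slide":[20,0,5.4],"angular":[0,0,0],"fingers":0.4},{"slide":[0,0,0],"angular":[0,0,0],"fingers":0.4},{"slide":[-25,0,-6.7],"angular":[0,0,0],"fingers":0.4}]}}

```text
clock: 10.25
tcp_pos: [0.6185, -0.0214, -0.0027]
orientation: [-0.069, 0.841, 0.525, 0.111]
wrist_force: [0.0, -1.0, 1.1]
finger_gap: 0.0513
grip_force: 0.0
```

```bash
cat > c.py <<'E'
from h import *
from scipy.optimize import least_squares
s=get_state();p=read_camera('wrist')
print(s['tcp_pos'],[(n,wat(p,tip_of(n,p)[0]['point'],z,s)) for n,z in(('hub',0),('band',.065))])
for n,z in(('stand',0),('glass',.064),('pin',.14),('needle',0)):
    print(n,[(np.round(d['point']).tolist(),round(d['p'],2),wat(p,d['point'],z,s)[:2].tolist()) for d in tip_of(n,p)[:2]])
save(p,'w4.png')
g=p['color'].astype(int).sum(2);m=g<200
ys,xs=np.nonzero(m[:240]);P=np.array([wat(p,(x,y),0,s)[:2] for x,y in zip(xs,ys)])
c0=np.array([.659,.0615]);P=P[abs(np.linalg.norm(P-c0,axis=1)-.054)<.008]
r=least_squares(lambda c:np.linalg.norm(P-c,axis=1)-.054,c0,loss='soft_l1',f_scale=.001);print('ring',len(P),r.x)
E
python3 c.py
```

```text
[ 0.61854994 -0.02144556 -0.0026728 ] [('hub', array([ 0.7123, -0.1246,  0.    ])), ('band', array([0.6593, 0.0622, 0.065 ]))]
stand [([46.0, 50.0], 0.57, [0.5312, 0.1634]), ([273.0, 71.0], 0.33, [0.658, 0.0637])]
glass []
pin []
needle [([43.0, 50.0], 0.63, [0.5293, 0.1648])]
ring 2433 [0.65865821 0.06093625]
```

The hub stands within about 2 mm of the ring's centre. I'll rise, straighten the tool and go to the pin.

Call:
{"method": "jog_arm", "body": {"moves": [{"slide":[5,0,-30],"angular":[0,0,0],"fingers":0.4},{"slide":[13,0,-67],"angular":[0,0,0],"fingers":0.2},{"slide":[23,0,-105],"angular":[0,-5,0],"fingers":0},{"slide":[33,0,-143],"angular":[0,-10,0],"fingers":0},{"slide":[43,0,-180],"angular":[0,-15,0],"fingers":0},{"slide":[53,0,-217],"angular":[0,-15,0],"fingers":0},{"slide":[67,0,-251],"angular":[0,-15,0],"fingers":0},{"slide":[67,0,-251],"angular":[0,-15,0],"fingers":0},{"slide":[67,0,-251],"angular":[0,-15,0],"fingers":0}]}}

```text
clock: 11.35
tcp_pos: [0.6205, -0.0209, 0.26]
orientation: [0.002, 0.848, 0.529, 0.002]
wrist_force: [-0.3, 0.6, -1.0]
finger_gap: 0.0853
grip_force: 0.0
```

```bash
python3 - <<'E'
from h import *
s=get_state();print(s['clock'],s['tcp_pos'],s['finger_gap'],rotw().as_euler('ZYX',degrees=True),s['joint_pos'])
print(tool(np.array([.469,.122,.24])-s['tcp_pos']))
p=read_camera('wrist')
for n,z in(('hub',0),('band',.065),('spot',0),('stand',0),('glass',.064),('pin',.14)): print(n,[(round(d['p'],2),wat(p,d['point'],z,s)[:2].tolist()) for d in tip_of(n,p)[:2]])
E
```

```text
11.35 [ 0.62046603 -0.02090326  0.2599947 ] 0.08529833416817069 [ 6.39282056e+01 -1.23600699e-01  1.79660989e+02] [-1.63083950e-01  3.94998901e-01  2.68304625e-01  1.43781466e+00
  3.62903339e-04  1.86275855e+00]
[  61.7 -199.    19. ]
hub [(0.98, [0.7105, -0.123]), (0.91, [0.4419, -0.1123])]
band [(0.95, [0.6275, -0.2515]), (0.86, [0.7093, -0.1245])]
spot []
stand [(0.73, [0.5334, 0.1636])]
glass [(0.76, [0.528, 0.1602])]
pin [(0.61, [0.4716, 0.122])]
```

Call:
{"method": "jog_arm", "body": {"moves": [{"slide":[6,-20,0],"angular":[0,0,-7],"fingers":0},{"slide":[12,-40,0],"angular":[0,0,-14],"fingers":0},{"slide":[18,-60,0],"angular":[0,0,-21],"fingers":0},{"slide":[24,-80,0],"angular":[0,0,-28],"fingers":0},{"slide":[31,-100,0],"angular":[0,0,-35],"fingers":0},{"slide":[37,-120,0],"angular":[0,0,-42],"fingers":0},{"slide":[43,-140,0],"angular":[0,0,-49],"fingers":0},{"slide":[50,-160,0],"angular":[0,0,-56],"fingers":0},{"slide":[56,-180,0],"angular":[0,0,-63],"fingers":0},{"slide":[62,-199,0],"angular":[0,0,-70],"fingers":0}]}}

```text
clock: 12.53
tcp_pos: [0.4661, 0.122, 0.2564]
orientation: [-0.001, 0.39, 0.921, -0.0]
wrist_force: [-0.2, -0.3, -1.7]
finger_gap: 0.0857
grip_force: 0.0
```

Call:
{"method": "jog_arm", "body": {"moves": [{"slide":[0,0,0],"angular":[0,0,-7],"fingers":0},{"slide":[0,0,0],"angular":[0,0,-14],"fingers":0},{"slide":[0,0,0],"angular":[0,0,-21],"fingers":0},{"slide":[0,0,0],"angular":[0,0,-28],"fingers":0},{"slide":[0,0,0],"angular":[0,0,-35],"fingers":0},{"slide":[0,0,0],"angular":[0,0,-42],"fingers":0},{"slide":[0,0,0],"angular":[0,0,-49],"fingers":0},{"slide":[0,0,0],"angular":[0,0,-56],"fingers":0},{"slide":[0,0,0],"angular":[0,0,-63],"fingers":0},{"slide":[0,0,0],"angular":[0,0,-70],"fingers":0}]}}

```text
clock: 13.37
tcp_pos: [0.467, 0.1213, 0.2563]
orientation: [-0.001, -0.209, 0.978, 0.0]
wrist_force: [1.1, -0.8, 0.1]
finger_gap: 0.085
grip_force: 0.0
```

Call:
{"method": "jog_arm", "body": {"moves": [{"slide":[0,0,0],"angular":[0,0,-5],"fingers":0},{"slide":[0,0,0],"angular":[0,0,-9.5],"fingers":0},{"slide":[0,0,0],"angular":[0,0,-9.5],"fingers":0}]}}

```text
clock: 13.62
tcp_pos: [0.467, 0.1213, 0.2564]
orientation: [-0.001, -0.287, 0.958, 0.0]
wrist_force: [0.4, 0.1, -0.6]
finger_gap: 0.086
grip_force: 0.0
```

```bash
cat > d.py <<'E'
from h import *
import sys
s=get_state();print(s['clock'],s['tcp_pos'],s['finger_gap'],s['grip_force'],rotw().as_euler('ZYX',degrees=True))
p=read_camera('wrist');save(p,sys.argv[1])
for n,z in(('hub',0),('band',.065),('stand',0),('glass',.064),('pin',.14),('needle',0)): print(n,[(np.round(d['point']).tolist(),round(d['p'],2),wat(p,d['point'],z,s)[:2].tolist()) for d in tip_of(n,p)[:2]])
d=tip_of('pin',p)
if d: print('to pin',tool(wat(p,d[0]['point'],.14,s)-s['tcp_pos']))
E
python3 d.py w5.png
```

```text
13.6167 [0.46698395 0.12132319 0.25638679] 0.08597098119001012 0.0 [-1.46601685e+02 -5.72982416e-02  1.79962788e+02]
hub [([168.0, 259.0], 0.93, [0.6623, 0.0602]), ([62.0, 219.0], 0.89, [0.7127, -0.1225])]
band [([34.0, 232.0], 0.95, [0.7169, -0.1297]), ([115.0, 49.0], 0.84, [0.4399, -0.1215])]
stand []
glass [([278.0, 247.0], 0.88, [0.5341, 0.1667])]
pin [([280.0, 198.0], 0.73, [0.4688, 0.1246])]
needle []
to pin [ -3.3   1.7 116.4]
```

Call:
{"method": "jog_arm", "body": {"moves": [{"slide":[-1,0,30],"angular":[0,0,0],"fingers":0},{"slide":[-2,1,60],"angular":[0,0,0],"fingers":0},{"slide":[-3,1.5,90],"angular":[0,0,0],"fingers":0},{"slide":[-3,1.5,115],"angular":[0,0,0],"fingers":0},{"slide":[-3,1.5,135],"angular":[0,0,0],"fingers":0},{"slide":[-3,1.5,145],"angular":[0,0,0],"fingers":0.3},{"slide":[-3,1.5,145],"angular":[0,0,0],"fingers":0.3}]}}

```text
clock: 14.6
tcp_pos: [0.4673, 0.1243, 0.1099]
orientation: [-0.002, -0.286, 0.958, 0.0]
wrist_force: [-0.9, -0.0, 0.5]
finger_gap: 0.0637
grip_force: 0.0
```

```bash
python3 d.py w6.png
```

```text
14.6 [0.46725935 0.1242832  0.109868  ] 0.06370220700563807 0.0 [-146.70442277   -0.21796398  179.87896588]
hub [([80.0, 34.0], 0.74, [0.4372, -0.1161]), ([140.0, 124.0], 0.69, [0.4785, -0.0114])]
band [([107.0, 126.0], 0.97, [0.4761, -0.0088]), ([34.0, 22.0], 0.97, [0.4402, -0.1174])]
stand [([274.0, 276.0], 0.84, [0.5318, 0.1628])]
glass [([273.0, 318.0], 0.67, [0.5342, 0.1635])]
pin [([273.0, 274.0], 0.66, [0.4695, 0.1225])]
needle []
to pin [ -1.   -2.7 -30.1]
```

View pics/w6.png

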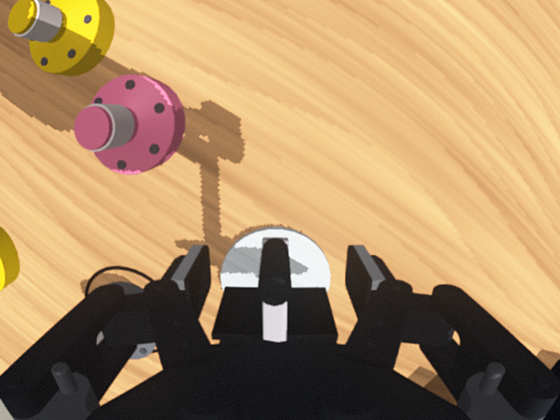

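The pin, at (274,265), is centred between the fingers at (195,265) and (362,265). Closing now.

Call:
{"method": "jog_arm", "body": {"moves": [{"slide":[0,-1,0],"angular":[0,0,0],"fingers":0.6},{"slide":[0,-2,0],"angular":[0,0,0],"fingers":0.8},{"slide":[0,-2,0],"angular":[0,0,0],"fingers":1},{"slide":[0,-2,0],"angular":[0,0,0],"fingers":1},{"slide":[0,-2,0],"angular":[0,0,0],"fingers":1},{"slide":[0,-2,0],"angular":[0,0,0],"fingers":1}], "squeeze": 60}}

```text
clock: 15.5
tcp_pos: [0.4696, 0.1236, 0.1123]
orientation: [-0.0, -0.287, 0.958, 0.001]
wrist_force: [-2.9, 4.3, 5.2]
finger_gap: 0.0119
grip_force: 58.6
```

```bash
cat > e.py <<'E'
from h import *
s=get_state();print(s['clock'],s['tcp_pos'],s['finger_gap'],s['grip_force'],s['wrist_force'],rotw().as_euler('ZYX',degrees=True))
pin=np.array(s['tcp_pos'][:2])
A=np.array([.5315,.163]);d=A-pin;print('r',np.linalg.norm(d),'faces deg',np.degrees(np.arctan2(d[1],d[0])))
t=read_camera('top');c=read_camera('scene');p=read_camera('wrist')
for n,z in(('pin',.14),('glass',.064),('stand',0),('needle',0),('lens',.065)):
  print(n,[at(q,x['point'],z)[:2].tolist() for q in(t,c) for x in tip_of(n,q)[:1]],[wat(p,x['point'],z,s)[:2].tolist() for x in tip_of(n,p)[:1]])
E
python3 e.py
```

```text
15.5 [0.46963588 0.1235807  0.11226706] 0.011933397895094443 58.551732301712036 [-2.91583649  4.27409018  5.15546914] [-1.46656627e+02  2.58324887e-02  1.79892245e+02]
r 0.07335565083820526 faces deg 32.504947548056656
pin [[0.4558, 0.1405]] [[0.4698, 0.1229]]
glass [[0.5198, 0.1707]] [[0.5346, 0.1657]]
stand [[0.5355, 0.1596]] []
needle [[0.5161, 0.1674]] []
lens [[0.6751, 0.2925], [0.6845, 0.2867]] []
```

Closing pressed the tips onto the lever (5 N up, and the TCP rose 2 mm). I'll open a little, go up 6 mm and grip again.

Call:
{"method": "jog_arm", "body": {"moves": [{"slide":[0,0,0],"angular":[0,0,0],"fingers":0.6},{"slide":[0,0,0],"angular":[0,0,0],"fingers":0.6},{"slide":[0,0.5,-6],"angular":[0,0,0],"fingers":0.6},{"slide":[0,0.5,-6],"angular":[0,0,0],"fingers":0.6},{"slide":[0,0.5,-6],"angular":[0,0,0],"fingers":1},{"slide":[0,0.5,-6],"angular":[0,0,0],"fingers":1},{"slide":[0,0.5,-6],"angular":[0,0,0],"fingers":1},{"slide":[0,0.5,-6],"angular":[0,0,0],"fingers":1},{"slide":[0,0.5,-6],"angular":[0,0,0],"fingers":1}], "squeeze": 60}}

```text
clock: 17.15
tcp_pos: [0.4697, 0.1238, 0.1184]
orientation: [0.0, -0.287, 0.958, 0.001]
wrist_force: [-1.7, 3.0, 4.9]
finger_gap: 0.0118
grip_force: 58.5
```

```bash
python3 e.py
```

```text
17.15 [0.46972337 0.12376085 0.11841584] 0.011774785770269068 58.53980004787445 [-1.74502174  3.02000246  4.94719122] [-1.46671450e+02  4.54827580e-02  1.79938959e+02]
r 0.07318512546620404 faces deg 32.42281460461274
pin [[0.4611, 0.1322]] [[0.4701, 0.1237]]
glass [[0.5169, 0.1803]] []
stand [[0.5926, 0.4822], [0.53, 0.1631]] []
needle [[0.5236, 0.164]] [[0.5264, 0.1617]]
lens [[0.6764, 0.2956], [0.6825, 0.2932]] []
```

Call:
{"method": "jog_arm", "body": {"moves": [{"slide":[0,4,0],"angular":[0,0,3],"fingers":1},{"slide":[-0.3,7.8,0],"angular":[0,0,6],"fingers":1},{"slide":[-0.7,11.7,0],"angular":[0,0,9],"fingers":1},{"slide":[-1.3,15.6,0],"angular":[0,0,12],"fingers":1},{"slide":[-2.2,19.4,0],"angular":[0,0,15],"fingers":1},{"slide":[-3.2,23.2,0],"angular":[0,0,18],"fingers":1},{"slide":[-4.4,26.9,0],"angular":[0,0,21],"fingers":1},{"slide":[-5.8,30.5,0],"angular":[0,0,24],"fingers":1},{"slide":[-7.4,34.1,0],"angular":[0,0,27],"fingers":1},{"slide":[-9.2,37.5,0],"angular":[0,0,30],"fingers":1}]}}

```text
clock: 18.88
tcp_pos: [0.458, 0.1593, 0.1184]
orientation: [0.001, -0.028, 1.0, -0.001]
wrist_force: [0.7, -1.4, 2.3]
finger_gap: 0.0122
grip_force: 58.5
```

```bash
cat > n.py <<'E'
from h import *
import sys
A=np.array([.532,.163])
# needle: dark pixels on an annulus around the axis, at z=.013, by direction (scene and top)
s=get_state()
c=read_camera('scene');t=read_camera('top');p=read_camera('wrist')
for nm,q in(('scene',c),('top',t),('wrist',p)):
  f=210/np.tan(np.radians(q['fovy'])/2)
  if nm!='wrist': T=np.linalg.inv(q['world_from_camera'])
  out=[]
  for a in np.arange(-80,60,2):
    v=[]
    for r in np.arange(.03,.071,.004):
      P=np.r_[A+r*np.array([np.cos(np.radians(a)),np.sin(np.radians(a))]),.013]
      if nm=='wrist': uv=wproj(q,P,s)
      else: k=T[:3,:3]@P+T[:3,3];uv=f*k[:2]/k[2]+[q['cx'],q['cy']]
      v.append(cv2.getRectSubPix(q['color'].astype(np.float32).mean(2),(1,1),(float(uv[0]),float(uv[1])))[0,0])
    out.append(int(np.mean(v)))
  print(nm,list(zip(range(-80,60,2),out)))
print('band scene/top',[at(q,x['point'],.065)[:2] for q in(c,t) for x in tip_of('band',q)[:5]])
print('hub',[at(q,x['point'],0)[:2] for q in(c,t) for x in tip_of('hub',q)[:5]])
E
python3 e.py;python3 n.py
```

```text
18.8833 [0.45797708 0.15928353 0.11842536] 0.012202569206626832 58.4665185213089 [ 0.66249634 -1.44749628  2.28283195] [-1.76840705e+02  1.20954631e-01 -1.79932127e+02]
r 0.07361678860892086 faces deg 2.893753052384571
pin [[0.4629, 0.1595]] [[0.4575, 0.1594]]
glass [[0.5256, 0.1647], [0.5232, 0.1686]] [[0.5341, 0.166]]
stand [[0.5343, 0.1549], [0.5322, 0.1709]] []
needle [[0.5184, 0.1522]] []
lens [[0.6831, 0.2925], [0.6877, 0.283]] []
scene [(-80, 120), (-78, 125), (-76, 130), (-74, 136), (-72, 141), (-70, 144), (-68, 145), (-66, 144), (-64, 144), (-62, 144), (-60, 146), (-58, 146), (-56, 145), (-54, 141), (-52, 136), (-50, 132), (-48, 129), (-46, 126), (-44, 123), (-42, 118), (-40, 111), (-38, 106), (-36, 102), (-34, 101), (-32, 107), (-30, 115), (-28, 127), (-26, 138), (-24, 144), (-22, 146), (-20, 147), (-18, 148), (-16, 149), (-14, 149), (-12, 150), (-10, 150), (-8, 150), (-6, 150), (-4, 151), (-2, 151), (0, 151), (2, 151), (4, 151), (6, 150), (8, 148), (10, 147), (12, 146), (14, 146), (16, 147), (18, 150), (20, 155), (22, 159), (24, 163), (26, 166), (28, 168), (30, 169), (32, 
[... 1542 characters left out ...]
0, 29), (32, 30), (34, 29), (36, 30), (38, 29), (40, 28), (42, 29), (44, 29), (46, 29), (48, 30), (50, 30), (52, 29), (54, 30), (56, 29), (58, 30)]
band scene/top [array([ 0.4705, -0.0089]), array([ 0.6424, -0.252 ]), array([ 0.7111, -0.1272]), array([ 0.4336, -0.1128]), array([0.6673, 0.0509]), array([ 0.4308, -0.1067]), array([0.661 , 0.0536]), array([ 0.7106, -0.1302]), array([ 0.6364, -0.2367]), array([ 0.4794, -0.0023])]
hub [array([ 0.711 , -0.1171]), array([ 0.634 , -0.2484]), array([0.6588, 0.0558]), array([ 0.4761, -0.0019]), array([ 0.4422, -0.1196]), array([0.6635, 0.0723]), array([ 0.474 , -0.0056]), array([ 0.4195, -0.1068]), array([ 0.6257, -0.2448]), array([ 0.7154, -0.1225])]
```

The needle, seen by two cameras, points to about -35.3°, and the band lies at about -38.6°. That means about 1.8° more on the mirror.

Call:
{"method": "jog_arm", "body": {"moves": [{"slide":[0,1.2,0],"angular":[0,0,0.9],"fingers":1},{"slide":[0,2.4,0],"angular":[0,0,1.8],"fingers":1},{"slide":[0,2.4,0],"angular":[0,0,1.8],"fingers":1},{"slide":[0,2.4,0],"angular":[0,0,1.8],"fingers":1}]}}

```text
clock: 20.47
tcp_pos: [0.4577, 0.162, 0.1184]
orientation: [0.001, -0.013, 1.0, -0.0]
wrist_force: [4.3, -2.9, 4.2]
finger_gap: 0.0117
grip_force: 58.7
```

```bash
cat > m.py <<'E'
from h import *
A=np.array([.532,.163]);H=np.array([.659,.0617])
s=get_state();print(s['clock'],s['tcp_pos'],s['grip_force']);d=A-s['tcp_pos'][:2];print('faces',np.degrees(np.arctan2(d[1],d[0])))
th=np.arange(-60,-10,.5)
for nm in('scene','top'):
  q=read_camera(nm);g=q['color'].astype(np.float32).mean(2);f=210/np.tan(np.radians(q['fovy'])/2);T=np.linalg.inv(q['world_from_camera']);pts=[]
  def val(P):
    k=T[:3,:3]@P+T[:3,3];uv=f*k[:2]/k[2]+[q['cx'],q['cy']];return cv2.getRectSubPix(g,(1,1),(float(uv[0]),float(uv[1])))[0,0]
  for r in np.arange(.028,.07,.004):
    v=np.array([val(np.r_[A+r*np.array([np.cos(np.radians(a)),np.sin(np.radians(a))]),.013]) for a in th])
    w=np.clip(np.median(v)-10-v,0,None)**2; a=np.radians((w*th).sum()/w.sum()); pts.append(A+r*np.array([np.cos(a),np.sin(a)]))
  pts=np.array(pts);vx,vy,x0,y0=cv2.fitLine(pts.astype(np.float32),cv2.DIST_HUBER,0,.001,.001).ravel()
  u=np.array([vx,vy])*np.sign(vx);o=np.array([x0,y0]);n=np.array([-u[1],u[0]])
  print(nm,'dir',np.degrees(np.arctan2(u[1],u[0])),'axis off line',(A-o)@n,'hub off line',(H-o)@n,'polar mean',np.degrees(np.arctan2(*(pts-A).T[::-1])).round(1))
e=H-A;print('hub dir',np.degrees(np.arctan2(e[1],e[0])))
E
python3 m.py
```

```text
20.4667 [0.45774125 0.16197233 0.11838787] 58.71901094913483
faces 0.7928689873017316
scene dir 0.0 axis off line 0.0 hub off line 0.0 polar mean [-38.2 -38.6 -38.8 -38.8 -39.  -39.5 -39.9 -39.5   nan   nan -47.8]
top dir -42.143093 axis off line -0.0018708541873142769 hub off line 0.00823313037722849 polar mean [-39.  -39.  -39.2 -38.8 -38.4 -38.5 -40.7 -41.4 -40.1 -39.9 -40.8]
hub dir -38.57718605672632m.py:11: RuntimeWarning: invalid value encountered in scalar divide
  w=np.clip(np.median(v)-10-v,0,None)**2; a=np.radians((w*th).sum()/w.sum()); pts.append(A+r*np.array([np.cos(a),np.sin(a)]))
```

The needle reads -39.1° in both cameras and the hub lies at -38.6°. That is about 0.3° on the mirror, which is close enough. The grip is firm at 59 N and the hub is in the ring, so I'm handing in.

```bash
python3 -c "
from workcell import *
print(hand_in())"
```

```text
the job is handed in; nothing more can be done
None
```

I handed the job in with the grey hub about 2 mm from the ring's centre and the mirror held at an angle where the needle points at the band to within about 0.5°; no verdict came back. On the first push attempt the fingers passed over the hub's foot without moving it. The bottle, carton and spare ring were not touched.

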